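Open the carton of dial gauges on the counting scale and set the scale to count out

ROBOT

A 7-joint arm with a two-finger parallel gripper is mounted at the origin on the work surface. World frame = base frame: x ahead of the robot, y to its left, z up, the work surface at z = 0. Lengths are in m, angles in degrees, forces in N, time in s.
With the tool pointing down it reaches from about 0.425 to 0.875 m from the base axis. Payload 4.7 kg.
Tool frame: the origin (TCP) lies at the very end of the fingers, on their centre line; the grasp point (between the pads) lies env.grip_point_offset behind it (env.grip_point_offset is the distance from the TCP to the grasp point, in m); z points along the fingers, y is the direction in which the jaws open and shut (so a half turn about z gives the same grasp; the last joint's range is limited). The gripper opens to 87 mm and grips with 3 to 60 N. Pads are 19 mm wide; open, the fingers measure 117 mm over their backs; the gripper's body (75 mm by 190 mm) begins 51 mm behind the grasp point.
Start: joints at [-72.932, 18.392, -4.016, 83.108, 1.295, 78.541, -3.26], TCP at [0.182, 0.624, 0.223] pointing down, gripper open.
Joint ranges: [-163.93, 163.93], [-17.29, 119.83], [-79.2, 71.16], [3.27, 140.29], [-89.18, 269.18], [5.43, 117.66], [-154.24, 154.24]. Speed limits (degrees/s): [147.25, 147.25, 180, 180, 180, 180, 180].

INTERFACE

Orientations are given as [roll, pitch, yaw] about the fixed x, y, z axes, in that order (R = Rz(yaw) Ry(pitch) Rx(roll)).
In Python, from cell import env gives the robot as it stands.
- The arm moves only by the tool send_rows, never from a script. Its argument "plan" is a list of rows, each a list of 7 numbers: the finger opening in mm, from 0 to 87, then the shift along the tool's x, y, z in mm, then the turn, a rotation vector about the tool's x, y, z in rad. A call has 1 to 12 rows; each row shifts and turns the commanded pose from where the row before left it, along the tool's axes as they then stand; what a row does not reach is not made up. A row lasts 1/10 s, in which the tool goes at most 50 mm and 8.59 degrees, less where a joint would pass 70% of its speed; a pose out of reach is approached as far as the arm can. A call is refused whole if a number of a shift passes 50 or a number of a turn 0.15, either way. A call with a gripper value outside its range is refused whole. The fingers move at their own pace and stop on an object; "grip_force" is the grip in N (left out, the last holds). Time passes only in rows, so rows that do not move let the fingers close. It gives the time, the measured TCP pose, the force and the opening at its end, in the units of the state.
- env.get_obs(): the state, without advancing time (a new reading comes with each control period).
- env.read_camera(name): name is "side" or "top"; returns the picture (384x512x3 uint8, red, green, blue); there is no depth.
- env.get_calibration(name): a dict with "fx", "fy", "cx", "cy" (pixels), "k1" (the pictures are not rectified: a ray, as slopes to the right and down, at radius r is drawn at 1 + k1 r^2 times it, then the intrinsics apply), "extrinsics" (4x4, takes a point from camera to world coordinates). Camera axes: x right, y down, z forward; pixel columns grow to the right and rows downward; lengths in m; the calibration is good to about 2 mm. A picture is of the moment at which its call begins. get_calibration takes no time and is no camera call.
- env.sign_off(): hands the job in, once; it reports no verdict.
Trained networks look in the newest picture that a camera, given by its name, has taken for a name from the list of things; names that differ only in an ending like _2 or _b are one class to them, and where a whole thing is asked for, a point or a joint stands for the part that bears it (a point fixed in the world has none). Each returns a list of dicts, best first, with "confidence" (0 to 1); they miss things now and then, are a little off and sometimes report something else, mostly with a low value. They report only what shows in the picture. A call takes as long as a camera call.
- env.regions_of(camera, query): "region" (384x512 bool, what is visible of it) and "rect" ([left, top, right, bottom] in pixels, round what is visible of it).
The state is a dict: "time_s": time; "qpos": joint angles; "joint_velocities": joint speeds; "effort": joint torques, N m; "tool_pos": TCP position; "tool_rot": TCP orientation; "force": force on the tool from outside, world axes, zero at the start; "wrist_torque": the same for the moment, N m; "grip_width": finger opening in m.
Only numpy, scipy, OpenCV 4.12 (cv2) and the standard library are available. Lean on these libraries where they do the work, as an engineer would, in place of code of your own. Each camera call takes 0.05 s, during which the arm holds its last target. There are 200 camera calls.

TASK

Open up the carton of dial gauges that stands on the counting scale: fold back the two long flaps first, then the two short ones under them, until all four lean well outwards, past upright, and the gauges lie open to view. Then set the scale to count pieces out, on its separate key unit: press the bar-shaped key fully down and let it up (tare), then press the large round key fully down and let it up (count); leave the small round key alone. Do not press on the gauges or push or upset the things standing round the scale.

Things in the scene. Friction and masses are not known exactly. Their poses are not given: they have to be found in the camera images.
- carton: Plain cardboard carton, 170 mm (its x) by 220 mm (its y) by 100 mm high, walls 4 mm, fixed on the scale's 55 mm high platform (250 x 250 mm). Two long flaps, ajar at the start, lie over two short flaps that lie flat; 46 mm stays free between the closed long flaps' edges, 80 mm between the short ones'. Origin: centre of its underside.
- carton_top (a point): Centre of the carton's top opening, at the height of the wall tops (100 mm above its underside, 155 mm above the bench). Carton axes: x towards the back flap, y towards the left flap, z up.
- flap_front (a joint): Long upper cardboard flap on the carton's front (-x) wall: 62 mm from crease to free edge, 216 mm along the crease, 4 mm thick. The crease (flap's underside) runs 5 mm above carton_top's height along the wall's outer face. Angle in rad: 0 flat over the opening, 1.57 upright, grows as it swings up and out, stops at 2.35. Light friction holds it where it is left.
- flap_back (a joint): Long upper cardboard flap on the carton's back (+x) wall: 62 mm from crease to free edge, 216 mm along the crease, 4 mm thick. The crease (flap's underside) runs 5 mm above carton_top's height along the wall's outer face. Angle in rad: 0 flat over the opening, 1.57 upright, grows as it swings up and out, stops at 2.35. Light friction holds it where it is left.
- flap_left (a joint): Short lower cardboard flap on the carton's left (+y) wall: 70 mm from crease to free edge, 162 mm along the crease, 4 mm thick. The crease (flap's underside) runs at carton_top's height along the wall's outer face. Angle in rad: 0 flat over the opening, 1.57 upright, grows as it swings up and out, stops at 2.35. Light friction holds it where it is left.
- flap_right (a joint): Short lower cardboard flap on the carton's right (-y) wall: 70 mm from crease to free edge, 162 mm along the crease, 4 mm thick. The crease (flap's underside) runs at carton_top's height along the wall's outer face. Angle in rad: 0 flat over the opening, 1.57 upright, grows as it swings up and out, stops at 2.35. Light friction holds it where it is left.
- flap_front_edge (a point): Middle of the free edge of the front flap, at half its thickness
- flap_back_edge (a point): Middle of the free edge of the back flap, at half its thickness
- flap_left_edge (a point): Middle of the free edge of the left flap, at half its thickness
- flap_right_edge (a point): Middle of the free edge of the right flap, at half its thickness
- gauges: Six round dial gauges (62 mm across) in a black insert that fills the carton; their glasses are 54 mm above the carton's underside, 46 mm below the wall tops. Origin: the centre of the carton's underside.
- keypad: Separate key unit of the scale, a low fixed housing 120 mm (its x) by 190 mm (its y), 40 mm high, with a dark display along its far (+x) half and three grey keys in a row along its y on the near half. Origin: centre of its underside.
- key_bar_top (a point): Centre of the top of the bar-shaped key (tare), 18 mm (keypad x) by 44 mm (keypad y), on the left (+y) end of the row; its top stands 10 mm above the housing, 50 mm above the bench
- key_small_top (a point): Centre of the top of the small round key (18 mm across), middle of the row, same height; to be left alone
- key_round_top (a point): Centre of the top of the large round key (count), 34 mm across, on the right (-y) end of the row, same height
- key_bar (a joint): Travel of the bar-shaped key in m: 0 up, 0.006 fully down; springs back; about 5 N fully down
- key_small (a joint): Travel of the small round key in m, 0 up, 0.006 fully down
- key_round (a joint): Travel of the large round key in m, 0 up, 0.006 fully down; springs back; about 5 N fully down
- bottle: White bottle, 62 mm across, 190 mm high, loose on the bench behind the scale. Origin: centre of its underside.
- lamp: Small white table lamp, round base 90 mm across, 270 mm high, its shade on its +x side, loose behind the scale. Origin: centre of its underside.
- brush_cup: Dark metal cup with brushes, 72 mm across, cup 90 mm and brushes 145 mm high, loose in front of the scale. Origin: centre of its underside.
- gauge_stack: Stack of three dial gauges joined as one, 72 mm across, 67 mm high, loose in front of the scale. Origin: centre of its underside.

How it is judged (in metres and radians):
On the way, in this order (a step that is already met when the one before it is completed fails the run):
1. both long flaps are folded back past upright (value of joint each of flap_front, flap_back above 1.8 rad), for 0.2 s.
2. then both short flaps too, so that all four lean outwards (all of step 1 and value of joint each of flap_left, flap_right above 1.8 rad), for 0.2 s.
3. then the bar-shaped key is pressed down alone (value of joint key_bar above 0.0042 m and value of joint key_round below 0.0015 m), for 0.05 s.
4. then, with the bar-shaped key up again, the large round key is pressed down (value of joint key_round above 0.0042 m and value of joint key_bar below 0.0015 m), for 0.05 s.
At the end, for the whole second after the job is handed in: All four flaps at 1.8 rad or more (at least 13 degrees past upright, leaning outwards) and at rest; all three keys up (less than 1.5 mm down) (all of step 2 and velocity of joint flap_front between -0.1 and 0.1 rad/s and velocity of joint flap_back between -0.1 and 0.1 rad/s and velocity of joint flap_left between -0.1 and 0.1 rad/s and velocity of joint flap_right between -0.1 and 0.1 rad/s and value of joint each of key_bar, key_round, key_small below 0.0015 m); the robot touches nothing.
It fails at once if the small round key is pressed (more than 3 mm) (value of joint key_small above 0.003 m).
It fails at once if the bar-shaped or the large round key is pressed (more than 3 mm) while a flap is not yet folded back (value of joint any of key_bar, key_round above 0.003 m and value of joint any of flap_front, flap_back, flap_left, flap_right below 1.7 rad).
It fails at once if the robot presses on the gauges in the carton with more than 8 N (contact force between any of the fingers, the arm and gauges above 8 N).
It fails at once if the bottle, lamp, brush cup or gauge stack is pushed more than 30 mm or tipped more than 0.35 rad (distance of any of bottle, lamp, brush_cup, gauge_stack from where it was at the start of the episode above 0.03 m or angle between any of bottle, lamp, brush_cup, gauge_stack's own z axis and vertical above 0.35 rad).
It also fails if it takes over 72 s, if anything falls off the work surface, if the arm or the gripper's body presses on something with over 40 N, if the wrist force passes 120 N, or if a joint passes its speed limit or range.

## Working session

There is one attempt and no reset: what is moved stays moved. The work goes in short steps, Python scripts to look and compute and a tool call to move; the robot and the scene stay as the last step left them, time stands still between calls to the robot, and variables do not carry over. Pictures are saved under pics/ and viewed, about 8 in all and at most 12, crops included, and the job is handed in when it is done.

Besides the shell and the picture viewer there is one more tool, called after "Call:" as name(argument=value, ...), one argument or row to a line, values as JSON. send_rows: Moves the arm, as the interface text tells. Its arguments: {"type":"object","properties":{"plan":{"type":"array"},"grip_force":{"type":"number"}},"required":["plan"]}

```bash
ls; mkdir -p pics
python3 - <<'E'
from cell import env
import cv2
for n in("side","top"):
    im=env.read_camera(n); cv2.imwrite(f"pics/{n}0.png",im[:,:,::-1])
    c=env.get_calibration(n); print({k:(v if k!="extrinsics" else __import__('numpy').round(v,3).tolist()) for k,v in c.items()})
    for q in("carton","keypad","key_bar_top","key_round_top","key_small_top","bottle","lamp","brush_cup","gauge_stack","flap_front","flap_back","flap_left","flap_right"):
        r=env.regions_of(n,q)
        print(n,q,[(round(d["confidence"],2),[int(x) for x in d["rect"]]) for d in r[:2]])
print(env.get_obs(),env.grip_point_offset)
E
```

```text
pics
{'fx': 353.6728711439647, 'fy': 353.6728711439647, 'cx': 254.37599408934418, 'cy': 192.0469125999803, 'k1': -0.1116288670491182, 'extrinsics': [[-0.997, -0.022, 0.075, 0.486], [-0.076, 0.485, -0.871, 0.823], [-0.017, -0.874, -0.486, 0.609], [0.0, 0.0, 0.0, 1.0]]}
side carton [(0.57, [202, 186, 289, 291])]
side keypad [(0.82, [257, 183, 297, 219]), (0.41, [201, 189, 237, 252])]
side key_bar_top []
side key_round_top [(0.75, [201, 186, 290, 295]), (0.59, [237, 199, 260, 217])]
side key_small_top []
side bottle [(0.74, [159, 195, 185, 267])]
side lamp [(0.92, [125, 194, 190, 307]), (0.56, [238, 198, 261, 216])]
side brush_cup [(0.65, [261, 188, 288, 250]), (0.6, [301, 206, 332, 263])]
side gauge_stack [(0.95, [307, 268, 344, 312])]
side flap_front [(0.8, [261, 190, 292, 252])]
side flap_back [(0.94, [203, 192, 236, 249])]
side flap_left [(0.59, [207, 234, 285, 254]), (0.47, [300, 206, 330, 259])]
side flap_right [(0.83, [235, 198, 262, 217])]
{'fx': 372.4956223836667, 'fy': 372.4956223836667, 'cx': 252.4090499187606, 'cy': 186.3790483828803, 'k1': -0.08015499731592313, 'extrinsics'
[... 850 characters left out ...]
]
{'time_s': 1.4, 'qpos': array([-72.93033157,  18.39133086,  -4.01792286,  83.1085377 ,
         1.29307949,  78.54183152,  -3.26026077]), 'joint_velocities': array([ 0.00381279, -0.03611576,  0.01420632, -0.00461739,  0.02575576,
       -0.04131654,  0.06349895]), 'effort': array([-3.81921800e-04, -4.91106856e+01, -4.03507110e-01, -3.12765169e+01,
       -6.37672422e-02,  3.39020777e-02,  2.06397664e-05]), 'tool_pos': array([0.18201698, 0.62400101, 0.22258483]), 'tool_rot': array([1.79996663e+02, 3.88807640e-04, 1.63740237e+02]), 'force': array([ 0.27492193,  0.72585536, -0.14095383]), 'wrist_torque': array([ 0.0010125 , -0.00444777, -0.01838993]), 'grip_width': 0.08700196616485804} 0.0187
```

View pictures.

Run:
```python
import cv2
a=cv2.imread("pics/top0.png")[40:290,95:365]; cv2.imwrite("pics/v1.png",cv2.resize(a,None,fx=2.4,fy=2.4,interpolation=2))
a=cv2.imread("pics/side0.png")[160:330,110:360]; cv2.imwrite("pics/v2.png",cv2.resize(a,None,fx=3,fy=3,interpolation=2))
```

```text
(no output)
```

View pics/v1.png

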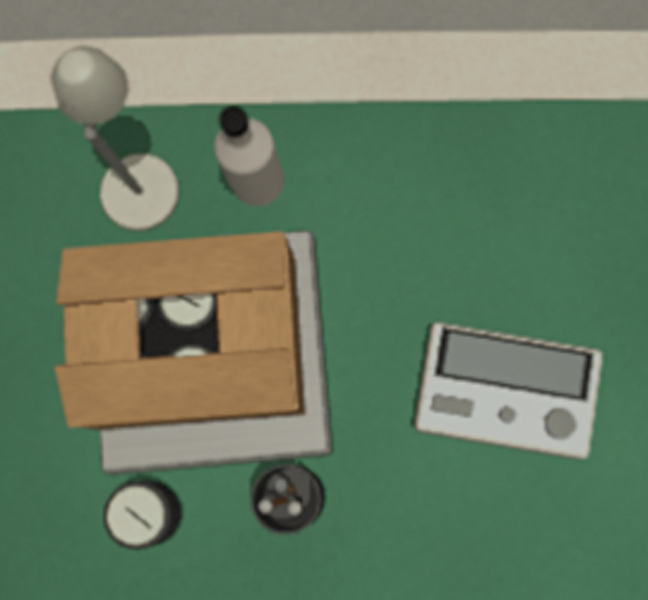

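View pics/v2.png

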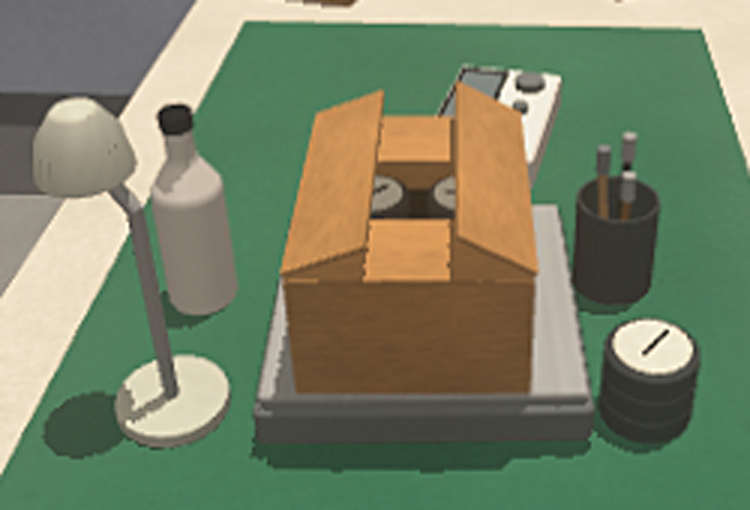

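```bash
cat > h.py <<'E'
from cell import env
import numpy as np, cv2
from scipy.optimize import least_squares
from scipy.spatial.transform import Rotation as R
def proj(n,P):
    c=env.get_calibration(n); T=np.linalg.inv(c["extrinsics"]); p=np.atleast_2d(P)@T[:3,:3].T+T[:3,3]
    s=p[:,:2]/p[:,2:]; s=s*(1+c["k1"]*(s**2).sum(1))[:,None]
    return s*[c["fx"],c["fy"]]+[c["cx"],c["cy"]]
def ray(n,uv,z):
    c=env.get_calibration(n); K=np.array([[c["fx"],0,c["cx"]],[0,c["fy"],c["cy"]],[0,0,1]])
    s=cv2.undistortPoints(np.array([[uv]],float),K,np.array([c["k1"],0,0,0.]))[0,0]
    E=np.array(c["extrinsics"]); d=E[:3,:3]@[s[0],s[1],1]; o=E[:3,3]
    return o+d*(z-o[2])/d[2]
def W(p,P):
    c,s=np.cos(p[2]),np.sin(p[2]); P=np.atleast_2d(P)
    return np.c_[p[0]+c*P[:,0]-s*P[:,1],p[1]+s*P[:,0]+c*P[:,1],P[:,2]]
E
cat > fit.py <<'E'
from h import *
t=lambda u,v:(u/2.4+95-.3,v/2.4+40-.3)
s=lambda u,v:(u/3+110-.3,v/3+160-.3)
def fl(sg,a,y,r): # long flap mid thickness
    return [sg*(.085-r*np.cos(a)+.002*np.sin(a)),y,.16+r*np.sin(a)+.002*np.cos(a)]
obs=[("top",t(70,427),lambda p:fl(-1,p[3],.108,0)),("top",t(300,412),lambda p:fl(-1,p[3],-.108,0)),
("top",t(57,366),lambda p:fl(-1,p[3],.108,.062)),("top",t(297,352),lambda p:fl(-1,p[3],-.108,.062)),
("top",t(62,248),lambda p:fl(1,p[4],.108,0)),("top",t(285,233),lambda p:fl(1,p[4],-.108,0)),
("top",t(57,302),lambda p:fl(1,p[4],.108,.062)),("top",t(285,288),lambda p:fl(1,p[4],-.108,.062)),
("side",s(537,272),lambda p:fl(-1,p[3],.108,0)),("side",s(455,238),lambda p:fl(-1,p[3],.108,.062)),
("side",s(457,83),lambda p:fl(-1,p[3],-.108,.062)),("side",s(522,115),lambda p:fl(-1,p[3],-.108,0)),
("side",s(365,245),lambda p:fl(1,p[4],.108,.062)),("side",s(383,92),lambda p:fl(1,p[4],-.108,.062)),
("side",s(283,272),lambda p:fl(1,p[4],.108,0)),("side",s(318,112),lambda p:fl(1,p[4],-.108,0)),
("side",s(295,393),lambda p:[.085,.11,.055]),("side",s(532,393),lambda p:[-.085,.11,.055])]
f=lambda p:np.concatenate([proj(n,W(p,g(p)))[0]-uv for n,uv,g in obs])
r=least_squares(f,[.45,.1,0.05,.4,.4],loss="soft_l1")
print(r.x.round(4)); print(f(r.x).reshape(-1,2).round(1).tolist())
for nm,uv in(("bar",t(452,406)),("small",t(507,414)),("round",t(560,423))): print(nm,ray("top",uv,.05).round(4))
d={}
for q in("bar","round"): 
    env.read_camera("top")
for nm,uv,z in(("bottletop",t(233,120),.19),("bottle base",t(262,195),.0),("lampbase",t(140,191),.015),("shade",t(85,85),.25),("stack",t(137,516),.067),("cup",t(287,495),.09)): print(nm,ray("top",uv,z).round(3))
E
python3 fit.py
```

```text
[0.5599 0.1568 0.0558 0.5027 0.3946]
[[-0.2, -0.3], [-1.9, -0.5], [0.1, -0.0], [-3.3, -1.0], [1.5, 1.1], [0.2, 0.6], [0.5, 0.6], [0.5, -0.4], [0.2, 0.6], [0.3, 0.1], [-0.1, -0.4], [-0.3, -0.8], [-0.1, 0.2], [0.5, -1.1], [-0.4, 0.6], [0.2, 0.5], [0.4, -0.5], [-0.3, -0.2]]
bar [ 0.4906 -0.1133  0.05  ]
small [ 0.4811 -0.1721  0.05  ]
round [ 0.4706 -0.2288  0.05  ]
bottletop [0.758 0.102 0.19 ]
bottle base [0.744 0.098 0.   ]
lampbase [0.747 0.237 0.015]
shade [0.77  0.227 0.25 ]
stack [0.379 0.219 0.067]
cup [0.4  0.06 0.09]
```

Top view: the carton lies on the scale at v1 px (60–300, 235–427), with both long flaps ajar (about 0.50 and 0.39 rad). The keys are at (452,406), (507,414) and (560,423). Side view: the lamp and bottle stand behind, the stack and cup in front. The two-view fit of the carton is good.

Call:
send_rows(
  plan=[
    [0,0,0,-10,0,0,-0.113],
    [0,0,0,-10,0,0,-0.113],
    [0,0,0,-10,0,0,-0.114],
    [0,-28,-40,0,0,0,0],
    [0,-28,-40,0,0,0,0],
    [0,-28,-40,0,0,0,0],
    [0,-28,-40,0,0,0,0],
    [0,-28,-40,0,0,0,0],
    [0,-28,-40,0,0,0,0],
    [0,-28,-40,0,0,0,0],
    [0,-28,-40,0,0,0,0],
    [0,-28,-40,0,0,0,0],
  ],
)

```text
time_s: 2.7
tool_pos: [0.4548, 0.277, 0.253]
tool_rot: [180.0, 0.0, -176.8]
force: [0.5, 1.2, -0.3]
grip_width: 0.0024
```

```bash
cat > st.py <<'E'
from h import *
C=np.array([.5599,.1568,.0558])
def st():
    o=env.get_obs(); d=o["tool_pos"][:2]-C[:2]; c,s=np.cos(C[2]),np.sin(C[2])
    print("t",round(o["time_s"],2),"carton mm",(1e3*np.array([c*d[0]+s*d[1],-s*d[0]+c*d[1],o["tool_pos"][2]])).round(1),"rpy",np.round(o["tool_rot"],1),"F",np.round(o["force"],1),"q",np.round(o["qpos"]),"w",round(o["grip_width"],3))
if __name__=="__main__": st()
E
python3 st.py
```

```text
t 2.7 carton mm [-98.2 125.9 253. ] rpy [ 180.     0.  -176.8] F [ 0.5  1.2 -0.3] q [-45.   3.  11.  98.  -1.  79.  60.] w 0.002
```

Call:
send_rows(
  plan=[
    [0,-25,-35,0,0,0,0],
    [0,-25,-35,0,0,0,0],
    [0,-25,-35,0,0,0,0],
    [0,-24,-36,0,0,0,0],
    [0,0,0,0,0,0,0],
    [0,0,0,20,0,0,0],
    [0,0,0,20,0,0,0],
    [0,0,0,20,0,0,0],
    [0,0,0,18,0,0,0],
    [0,0,0,0,0,0,0],
  ],
)

```text
time_s: 3.7
tool_pos: [0.5586, 0.1436, 0.172]
tool_rot: [-179.9, -0.3, -176.7]
force: [-0.2, -0.5, 0.2]
grip_width: 0.0004
```

```bash
python3 st.py
python3 - <<'E'
from cell import env
import cv2
a=env.read_camera("side")[160:330,110:360,::-1]; cv2.imwrite("pics/v3.png",cv2.resize(a,None,fx=3,fy=3,interpolation=2))
E
```

```text
t 3.7 carton mm [ -2.  -13.2 172. ] rpy [-179.9   -0.3 -176.7] F [-0.2 -0.5  0.2] q [-34.  12.  19.  98.  -4.  71.  79.] w 0.0
```

View pics/v3.png

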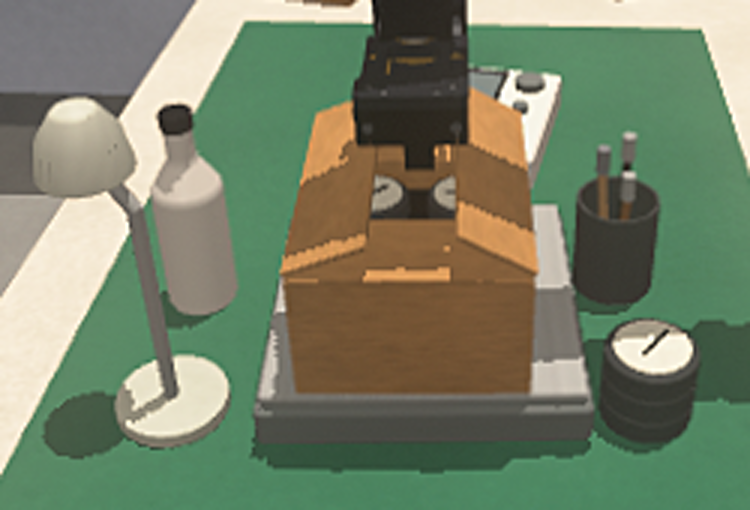

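The fingers (v3 at (420,165)) are between the long flaps. Next I push the front flap out.

Call:
send_rows(
  plan=[
    [0,15,0,-1,0,0,0],
    [0,15,0,-1,0,0,0],
    [0,15,0,-1,0,0,0],
    [0,15,0,-1,0,0,0],
    [0,15,0,-1,0,0,0],
    [0,15,0,-1,0,0,0],
    [0,0,0,0,0,0,0],
  ],
)

```text
time_s: 4.45
tool_pos: [0.4706, 0.139, 0.1826]
tool_rot: [179.9, 0.1, -176.7]
force: [0.1, -0.4, 0.5]
grip_width: 0.0004
```

```bash
python3 st.py
```

```text
t 4.45 carton mm [-90.2 -12.7 182.6] rpy [ 1.799e+02  1.000e-01 -1.767e+02] F [ 0.1 -0.4  0.5] q [-37.  -0.  17. 109.  -0.  71.  74.] w 0.0
```

Call:
send_rows(
  plan=[
    [0,3,0,3,0,0,0],
    [0,0,0,0,0,0,0],
    [0,-20,0,0,0,0,0],
    [0,-35,0,3,0,0,0],
    [0,-38,0,9,0,0,0],
    [0,-20,0,0,0,0,0],
    [0,-14,0,0,0,0,0],
    [0,-14,0,0,0,0,0],
    [0,-14,0,-3,0,0,0],
    [0,-15,0,-3,0,0,0],
    [0,-15,0,-3,0,0,0],
    [0,0,0,0,0,0,0],
  ],
)

```text
time_s: 5.65
tool_pos: [0.587, 0.1442, 0.1769]
tool_rot: [-179.5, -9.6, -176.5]
force: [-100.5, -10.1, 72.6]
grip_width: 0.0005
```

```bash
python3 st.py
```

```text
t 5.65 carton mm [ 26.3 -14.1 176.9] rpy [-179.5   -9.6 -176.5] F [-100.5  -10.1   72.6] q [-31.  22.  20.  85.  -8.  83.  84.] w 0.001
```

The back flap jammed: friction at its edge, with the force near the limit. I back off first.

Call:
send_rows(
  plan=[
    [0,40,0,0,0,0,0],
    [0,14,0,0,0,0,0],
    [0,0,0,0,0,0,0],
    [0,0,0,0,0,0,0],
  ],
)

```text
time_s: 6.05
tool_pos: [0.5918, 0.1448, 0.1757]
tool_rot: [-180.0, -0.8, -176.8]
force: [-7.6, -1.4, 4.6]
grip_width: 0.0005
```

```bash
python3 st.py
python3 - <<'E'
from cell import env
import cv2
a=env.read_camera("side")[160:330,110:360,::-1]; cv2.imwrite("pics/v4.png",cv2.resize(a,None,fx=3,fy=3,interpolation=2))
E
```

```text
t 6.05 carton mm [ 31.2 -13.8 175.7] rpy [-180.    -0.8 -176.8] F [-7.6 -1.4  4.6] q [-33.  16.  20.  93.  -6.  73.  82.] w 0.0
```

View pics/v4.png

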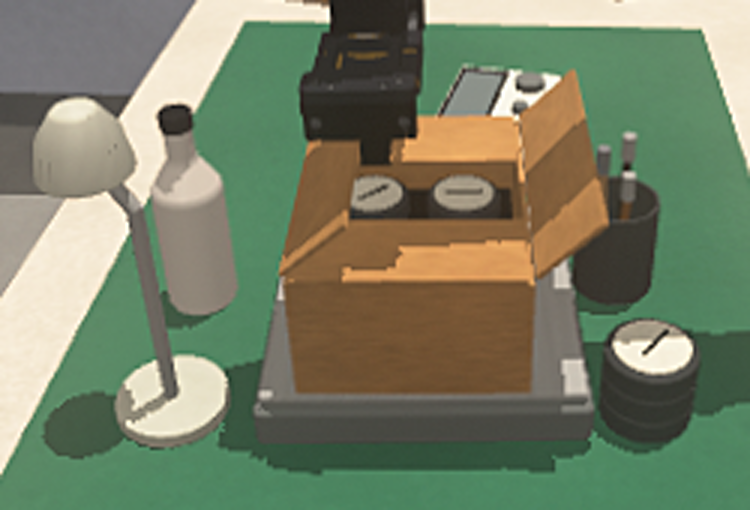

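Front flap folded well out (v4 at (565,170)). The back flap is partly raised, to about 0.75 rad. I continue along its arc, lifting as I go.

Call:
send_rows(
  plan=[
    [0,-4,0,-6,0,0,0],
    [0,-6,0,-5,0,0,0],
    [0,-7,0,-5,0,0,0],
  ],
)

```text
time_s: 6.4
tool_pos: [0.6163, 0.1467, 0.1904]
tool_rot: [-180.0, -0.0, -176.8]
force: [-1.0, -0.2, -0.9]
grip_width: 0.0003
```

```bash
python3 st.py
```

```text
t 6.4 carton mm [ 55.7 -13.3 190.4] rpy [-180.    -0.  -176.8] F [-1.  -0.2 -0.9] q [-32.  18.  20.  89.  -6.  75.  82.] w 0.0
```

Call:
send_rows(
  plan=[
    [0,-10,0,0,0,0,0],
    [0,-10,0,0,0,0,0],
    [0,-10,0,3,0,0,0],
    [0,-10,0,3,0,0,0],
    [0,0,0,0,0,0,0],
  ],
)

```text
time_s: 6.9
tool_pos: [0.6564, 0.1486, 0.183]
tool_rot: [-179.9, -0.1, -176.8]
force: [-0.4, 0.3, -1.1]
grip_width: 0.0005
```

```bash
python3 st.py
```

```text
t 6.9 carton mm [ 95.9 -13.6 183. ] rpy [-1.799e+02 -1.000e-01 -1.768e+02] F [-0.4  0.3 -1.1] q [-30.  23.  20.  83.  -8.  75.  84.] w 0.0
```

Call:
send_rows(
  plan=[
    [0,16,0,0,0,0,0],
    [0,40,0,-32,0,0,0],
    [0,40,0,-35,0,0,0],
    [0,0,0,0,0,0,0.145],
    [0,0,0,0,0,0,0.145],
    [0,0,0,0,0,0,0.145],
    [0,0,0,0,0,0,0.145],
    [0,0,0,0,0,0,0.145],
    [0,0,0,0,0,0,0.145],
    [0,0,0,0,0,0,0.145],
    [0,0,0,0,0,0,0.145],
    [0,0,0,0,0,0,0.145],
  ],
)

```text
time_s: 8.1
tool_pos: [0.563, 0.1435, 0.2487]
tool_rot: [180.0, 0.0, 108.1]
force: [-0.0, -0.1, -0.3]
grip_width: 0.0005
```

Call:
send_rows(
  plan=[
    [0,0,0,0,0,0,0.145],
    [0,0,0,0,0,0,0.12],
    [0,0,0,0,0,0,0],
    [0,0,0,0,0,0,0],
  ],
)

```text
time_s: 8.5
tool_pos: [0.5629, 0.1436, 0.2487]
tool_rot: [180.0, -0.0, 93.4]
force: [0.0, 0.5, 0.1]
grip_width: 0.0005
```

```bash
python3 st.py
python3 - <<'E'
from cell import env
import cv2
a=env.read_camera("side")[160:330,110:360,::-1]; cv2.imwrite("pics/v5.png",cv2.resize(a,None,fx=3,fy=3,interpolation=2))
E
```

```text
t 8.5 carton mm [  2.3 -13.3 248.7] rpy [180.   -0.   93.4] F [0.  0.5 0.1] q [-41.  10.  28.  92.  -5.  79. -10.] w 0.0
```

View pics/v5.png

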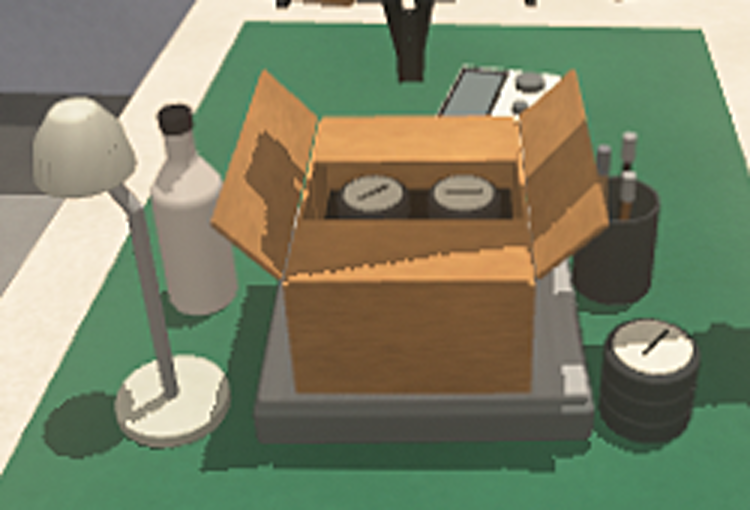

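Both long flaps now lean well out (v5: back at (265,170), front at (565,170)). Next I tilt the tool 25° towards the left flap and reach in under its edge.

Call:
send_rows(
  plan=[
    [0,0,0,0,0,0.145,0],
    [0,0,0,0,0,0.145,0],
    [0,0,0,0,0,0.146,0],
    [0,0,0,0,0,0,0],
    [0,-4,0,31,0,0,0],
    [0,-4,0,31,0,0,0],
    [0,-4,0,31,0,0,0],
    [0,-4,0,31,0,0,0],
    [0,0,0,0,0,0,0],
    [0,0,0,0,0,0,0],
  ],
)

```text
time_s: 9.55
tool_pos: [0.5606, 0.182, 0.1299]
tool_rot: [-180.0, -24.9, 93.4]
force: [0.3, -0.1, 0.5]
grip_width: 0.0007
```

```bash
cat >> st.py <<'E'
def rows(targets):
    "carton-frame (x,y,z) mm waypoints at constant orientation -> tool shifts"
    o=env.get_obs(); M=R.from_euler("xyz",o["tool_rot"],degrees=True).as_matrix(); p=o["tool_pos"]
    for t in targets:
        q=W(C,np.array(t)/1e3)[0]; print(t,"->",(M.T@(q-p)*1e3).round(1)); p=q
E
python3 - <<'E'
from st import *
st(); a=np.radians
arc=[(0,110-70*np.cos(a(d))+1,130+70*np.sin(a(d))) for d in (0,15,30,45,60)]
rows([(0,40,130)]+[tuple(np.round(x,1)) for x in arc]+[(0,95,190),(0,115,183),(0,122,178)])
E
```

```text
t 9.55 carton mm [  2.1  25.2 129.9] rpy [-180.   -24.9   93.4] F [ 0.3 -0.1  0.5] q [-30.  15.  28. 104. -35.  67.  16.] w 0.001
(0, 40, 130) -> [13.5 -2.1  6.1]
(np.float64(0.0), np.float64(41.0), np.float64(130.0)) -> [0.9 0.  0.4]
(np.float64(0.0), np.float64(43.4), np.float64(148.1)) -> [  9.8   0.  -15.4]
(np.float64(0.0), np.float64(50.4), np.float64(165.0)) -> [ 13.5   0.  -12.4]
(np.float64(0.0), np.float64(61.5), np.float64(179.5)) -> [16.2  0.  -8.5]
(np.float64(0.0), np.float64(76.0), np.float64(190.6)) -> [17.8  0.  -4. ]
(0, 95, 190) -> [17.   0.1  8.6]
(0, 115, 183) -> [15.2  0.1 14.8]
(0, 122, 178) -> [4.2 0.  7.5]
```

Call:
send_rows(
  plan=[
    [0,7,0,3,0,0,0],
    [0,7,0,3,0,0,0],
    [0,5,0,-8,0,0,0],
    [0,5,0,-8,0,0,0],
    [0,7,0,-6,0,0,0],
    [0,7,0,-6,0,0,0],
  ],
)

```text
time_s: 10.15
tool_pos: [0.5596, 0.2062, 0.1669]
tool_rot: [179.9, -25.0, 93.3]
force: [0.2, -1.8, 0.5]
grip_width: 0.0003
```

```bash
python3 st.py
```

```text
t 10.15 carton mm [  2.5  49.3 166.9] rpy [179.9 -25.   93.3] F [ 0.2 -1.8  0.5] q [-32.  13.  28. 102. -33.  69.  11.] w 0.0
```

Low force; I continue along the arc and past upright.

Call:
send_rows(
  plan=[
    [0,8,0,-4,0,0,0],
    [0,9,0,-4,0,0,0],
    [0,9,0,-2,0,0,0],
    [0,9,0,-2,0,0,0],
    [0,9,0,4,0,0,0],
    [0,9,0,5,0,0,0],
    [0,8,0,7,0,0,0],
    [0,8,0,8,0,0,0],
    [0,6,0,8,0,0,0],
    [0,0,0,0,0,0,0],
  ],
)

```text
time_s: 11.15
tool_pos: [0.5542, 0.2845, 0.178]
tool_rot: [-179.9, -25.0, 93.3]
force: [-0.2, 0.2, -0.7]
grip_width: 0.0001
```

```bash
python3 st.py
```

```text
t 11.15 carton mm [  1.4 127.8 178. ] rpy [-179.9  -25.    93.3] F [-0.2  0.2 -0.7] q [-38.  13.  25. 100. -33.  67.   3.] w 0.0
```

Call:
send_rows(
  plan=[
    [0,-19,0,-31,0,0,0],
    [0,-22,0,-29,0,0,0],
    [0,-22,0,-29,0,0,0],
    [0,-22,0,-29,0,0,0],
    [0,0,0,0,0,-0.145,0],
    [0,0,0,0,0,-0.145,0],
    [0,0,0,0,0,-0.145,0],
    [0,0,0,0,0,-0.145,0],
    [0,0,0,0,0,-0.145,0],
    [0,0,0,0,0,-0.147,0],
    [0,0,0,0,0,0,0],
    [0,0,0,0,0,0,0],
  ],
)

```text
time_s: 12.35
tool_pos: [0.5617, 0.157, 0.2491]
tool_rot: [-179.9, 24.9, 93.4]
force: [0.5, -0.1, 0.8]
grip_width: 0.0007
```

Run:
```python
from st import *
st(); a=np.radians
arc=[(0,-(110-70*np.cos(a(d))+1),130+70*np.sin(a(d))) for d in (15,30,45,60)]
rows([(0,-25,130),(0,-40,130)]+[tuple(np.round(x,1)) for x in arc]+[(0,-95,190),(0,-115,183),(0,-125,178)])
```

```text
t 12.35 carton mm [1.800e+00 1.000e-01 2.491e+02] rpy [-179.9   24.9   93.4] F [ 0.5 -0.1  0.8] q [-52.  18.  25.  87.  15.  88. -26.] w 0.001
(0, -25, 130) -> [ 27.5  -1.7 118.6]
(0, -40, 130) -> [-13.6  -0.    6.3]
(np.float64(0.0), np.float64(-43.4), np.float64(148.1)) -> [-10.7  -0.  -15. ]
(np.float64(0.0), np.float64(-50.4), np.float64(165.0)) -> [-13.5  -0.1 -12.4]
(np.float64(0.0), np.float64(-61.5), np.float64(179.5)) -> [-16.2  -0.1  -8.5]
(np.float64(0.0), np.float64(-76.0), np.float64(190.6)) -> [-17.8  -0.1  -4. ]
(0, -95, 190) -> [-17.   -0.1   8.6]
(0, -115, 183) -> [-15.2  -0.   14.8]
(0, -125, 178) -> [-7.  -0.   8.7]
```

Call:
send_rows(
  plan=[
    [0,7,0,30,0,0,0],
    [0,7,0,30,0,0,0],
    [0,7,0,29,0,0,0],
    [0,7,0,29,0,0,0],
    [0,0,0,0,0,0,0],
    [0,-7,0,3,0,0,0],
    [0,-7,0,3,0,0,0],
    [0,-5,0,-8,0,0,0],
    [0,-5,0,-8,0,0,0],
    [0,-7,0,-6,0,0,0],
    [0,-7,0,-6,0,0,0],
  ],
)

```text
time_s: 13.45
tool_pos: [0.5661, 0.1089, 0.1699]
tool_rot: [179.8, 24.7, 93.3]
force: [-1.2, 3.7, 2.1]
grip_width: 0.0008
```

```bash
python3 st.py
```

```text
t 13.45 carton mm [  3.6 -48.2 169.9] rpy [179.8  24.7  93.3] F [-1.2  3.7  2.1] q [-49.  18.  26.  96.  16.  77. -25.] w 0.001
```

Call:
send_rows(
  plan=[
    [0,-8,0,-4,0,0,0],
    [0,-9,0,-3,0,0,0],
    [0,-9,0,-2,0,0,0],
    [0,-9,0,-1,0,0,0],
    [0,-9,0,4,0,0,0],
    [0,-9,0,5,0,0,0],
    [0,-8,0,8,0,0,0],
    [0,-7,0,8,0,0,0],
    [0,-5,0,8,0,0,0],
    [0,0,0,0,0,0,0],
  ],
)

```text
time_s: 14.45
tool_pos: [0.5692, 0.0311, 0.1775]
tool_rot: [-180.0, 24.9, 93.3]
force: [-1.9, 1.6, 4.1]
grip_width: 0.0003
```

```bash
python3 st.py
python3 - <<'E'
from cell import env
import cv2
a=env.read_camera("side")[150:320,110:360,::-1]; cv2.imwrite("pics/v6.png",cv2.resize(a,None,fx=3,fy=3,interpolation=2))
E
```

```text
t 14.45 carton mm [   2.3 -126.   177.5] rpy [-180.    24.9   93.3] F [-1.9  1.6  4.1] q [-46.  15.  29.  99.  18.  75. -20.] w 0.0
```

View pics/v6.png

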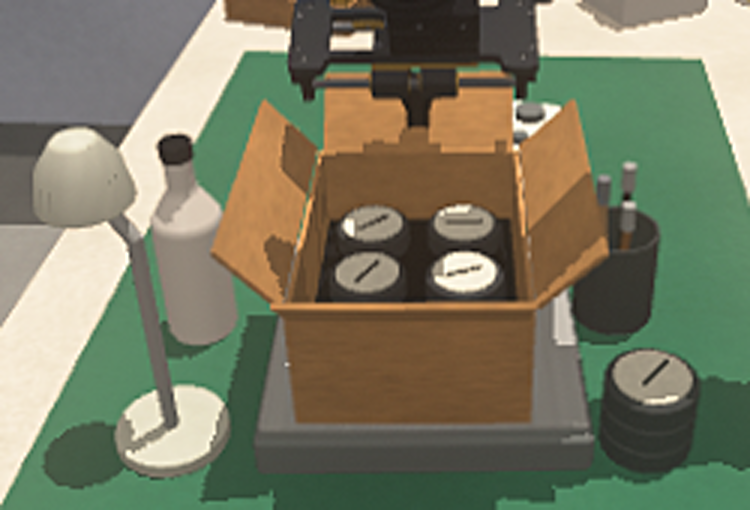

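All four flaps are out and the gauges are visible (v6). The left flap is seen nearly edge-on at (400,305). I retreat and straighten the tool.

Call:
send_rows(
  plan=[
    [0,19,0,-31,0,0,0],
    [0,-13,0,-29,0,0,0],
    [0,-13,0,-29,0,0,0],
    [0,0,0,0,0,0.145,0],
    [0,0,0,0,0,0.145,0],
    [0,0,0,0,0,0.145,0],
    [0,0,0,0,0,0,0],
    [0,0,0,0,0,0,0],
  ],
)

```text
time_s: 15.3
tool_pos: [0.5673, 0.0602, 0.2604]
tool_rot: [-179.9, 0.2, 93.1]
force: [0.5, 1.2, -0.3]
grip_width: 0.0005
```

Run:
```python
from st import *
st(); o=env.get_obs(); M=R.from_euler("xyz",o["tool_rot"],degrees=True).as_matrix(); p=o["tool_pos"]
im=env.read_camera("top"); cv2.imwrite("pics/top7.png",im[:,:,::-1])
for nm in("key_bar_top","key_round_top","key_small_top"):
    for d in env.regions_of("top",nm)[:2]:
        v,u=np.nonzero(d["region"]); print(nm,round(d["confidence"],2),u.mean().round(1),v.mean().round(1),ray("top",(u.mean(),v.mean()),.05).round(4))
for q in([.4906,-.1133,.1],[.4706,-.2288,.1]): print((M.T@(np.array(q)-p)*1e3).round(1)); p=q
a=im[120:250,105:360,::-1]; cv2.imwrite("pics/v7.png",cv2.resize(a,None,fx=3.1,fy=3.1,interpolation=2))
```

```text
t 15.3 carton mm [  2.  -96.9 260.4] rpy [-179.9    0.2   93.1] F [ 0.5  1.2 -0.3] q [-37.   8.  31.  92.  -4.  81.  -2.] w 0.001
key_bar_top 0.55 282.7 208.7 [ 0.4911 -0.1124  0.05  ]
key_small_top 0.69 207.3 220.8 [0.4628 0.0815 0.05  ]
[-168.7  -85.8  161. ]
[-114.3  -26.2    0.3]
```

View pics/v7.png

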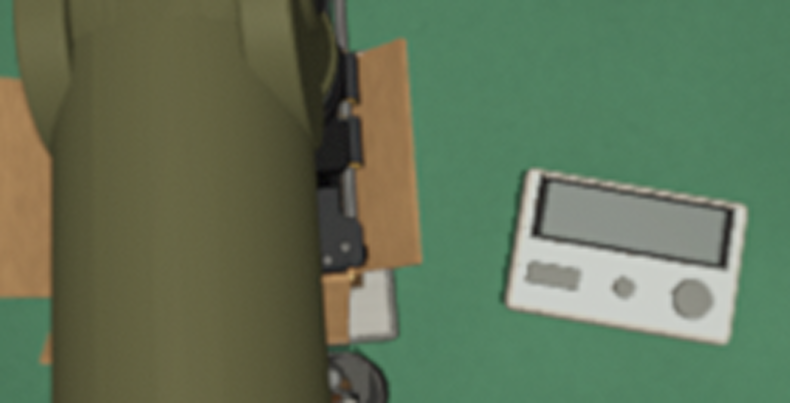

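The keys are clear in v7 (bar at (553,274), small (623,287), round (692,298)) and match the earlier estimate. Both short flaps show on the outside.

Call:
send_rows(
  plan=[
    [0,-34,-17,0,0,0,0],
    [0,-34,-17,0,0,0,0],
    [0,-34,-17,0,0,0,0],
    [0,-34,-17,0,0,0,0],
    [0,-33,-18,0,0,0,0],
    [0,0,0,0,0,0,0],
    [0,0,0,40,0,0,0],
    [0,0,0,40,0,0,0],
    [0,0,0,40,0,0,0],
    [0,0,0,40,0,0,0],
    [0,0,0,35,0,0,0],
    [0,0,0,0,0,0,0],
  ],
)

```text
time_s: 16.7
tool_pos: [0.4875, -0.1096, 0.0616]
tool_rot: [-179.4, 0.1, 93.4]
force: [-0.6, 0.8, 0.2]
grip_width: 0.0006
```

Run:
```python
from st import *
st(); print(env.get_obs()["tool_pos"].round(4))
a=env.read_camera("top")[120:250,205:360,::-1]; cv2.imwrite("pics/v8.png",cv2.resize(a,None,fx=4,fy=4,interpolation=2))
```

```text
t 16.7 carton mm [ -87.1 -261.9   61.6] rpy [-1.794e+02  1.000e-01  9.340e+01] F [-0.6  0.8  0.2] q [-26.  10.  39. 115.  -7.  57.  20.] w 0.001
[ 0.4875 -0.1096  0.0616]
```

View pics/v8.png

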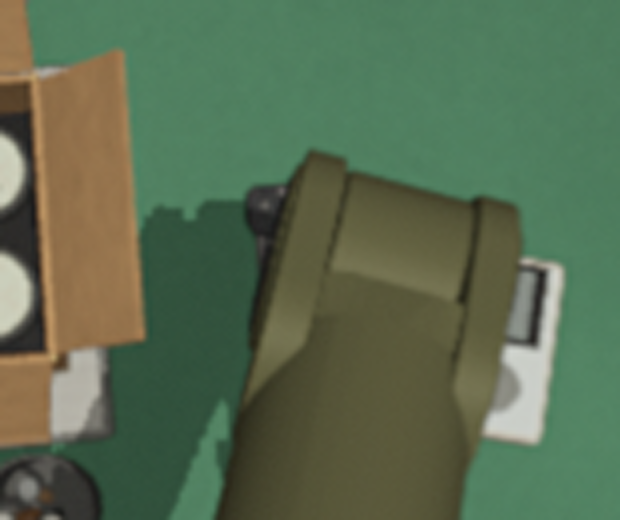

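v8: the arm hides the bar key, the round key at (505,385) is clear, and the TCP is within 4 mm of the bar's centre. I press slowly.

Call:
send_rows(
  plan=[
    [0,-3,3,6,0,0,0],
    [0,0,0,5,0,0,0],
    [0,0,0,3,0,0,0],
    [0,0,0,3,0,0,0],
    [0,0,0,0,0,0,0],
    [0,0,0,0,0,0,0],
  ],
)

```text
time_s: 17.35
tool_pos: [0.4948, -0.1145, 0.0495]
tool_rot: [180.0, 0.0, 93.3]
force: [0.3, 0.6, -0.1]
grip_width: 0.0005
```

```bash
python3 -c "
from st import *
st(); print(env.get_obs()['tool_pos'].round(4))"
```

```text
t 17.35 carton mm [ -80.1 -267.3   49.5] rpy [180.    0.   93.3] F [ 0.3  0.6 -0.1] q [-25.  12.  39. 115.  -9.  55.  21.] w 0.001
[ 0.4948 -0.1145  0.0495]
```

Call:
send_rows(
  plan=[
    [0,0,-4,-2,0,0,0],
    [0,0,0,4,0,0,0],
    [0,0,0,4,0,0,0],
    [0,0,0,0,0,0,0],
    [0,0,0,0,0,0,0],
  ],
)

```text
time_s: 17.85
tool_pos: [0.4905, -0.1151, 0.0443]
tool_rot: [-180.0, 0.0, 93.2]
force: [-5.4, 0.1, 14.3]
grip_width: 0.0007
```

```bash
python3 -c "
from st import *
st(); print(env.get_obs()['tool_pos'].round(4))"
```

```text
t 17.85 carton mm [ -84.5 -267.6   44.3] rpy [-180.     0.    93.2] F [-5.4  0.1 14.3] q [-25.  12.  39. 116.  -9.  55.  22.] w 0.001
[ 0.4905 -0.1151  0.0443]
```

The bar key is bottomed (14 N, 5.7 mm). I release and go to the round key.

Call:
send_rows(
  plan=[
    [0,0,0,-20,0,0,0],
    [0,0,0,-20,0,0,0],
    [0,-37,-9,0,0,0,0],
    [0,-37,-9,0,0,0,0],
    [0,-38,-8,0,0,0,0],
    [0,0,0,0,0,0,0],
    [0,0,0,15,0,0,0],
    [0,0,0,15,0,0,0],
    [0,0,0,0,0,0,0],
    [0,0,0,0,0,0,0],
  ],
)

```text
time_s: 18.85
tool_pos: [0.4705, -0.2267, 0.0521]
tool_rot: [-179.9, 0.0, 93.4]
force: [0.2, 0.8, 0.7]
grip_width: 0.0004
```

```bash
python3 -c "
from st import *
st(); print(env.get_obs()['tool_pos'].round(4))"
```

```text
t 18.85 carton mm [-110.6 -377.9   52.1] rpy [-179.9    0.    93.4] F [0.2 0.8 0.7] q [-16.  15.  43. 113. -12.  57.  36.] w 0.0
[ 0.4705 -0.2267  0.0521]
```

Call:
send_rows(
  plan=[
    [0,-2,0,2,0,0,0],
    [0,0,0,3,0,0,0],
    [0,0,0,3,0,0,0],
    [0,0,0,1,0,0,0],
    [0,0,0,0,0,0,0],
    [0,0,0,0,0,0,0],
  ],
)

```text
time_s: 19.45
tool_pos: [0.4718, -0.2302, 0.0448]
tool_rot: [179.9, 0.1, 93.3]
force: [0.6, -0.3, 4.5]
grip_width: 0.0005
```

```bash
python3 -c "
from st import *
st(); print(env.get_obs()['tool_pos'].round(4))"
```

```text
t 19.45 carton mm [-109.6 -381.5   44.8] rpy [1.799e+02 1.000e-01 9.330e+01] F [ 0.6 -0.3  4.5] q [-15.  15.  43. 113. -13.  56.  37.] w 0.0
[ 0.4718 -0.2302  0.0448]
```

Pressed 5.2 mm at 4.5 N. I push a little further to be fully down, then release and move up clear.

Call:
send_rows(
  plan=[
    [0,0,0,2,0,0,0],
    [0,0,0,0,0,0,0],
    [0,0,0,0,0,0,0],
  ],
)

```text
time_s: 19.75
tool_pos: [0.4718, -0.2302, 0.0443]
tool_rot: [179.9, -0.0, 93.3]
force: [-3.5, 2.4, 18.2]
grip_width: 0.0004
```

Call:
send_rows(
  plan=[
    [0,0,0,-20,0,0,0],
    [0,0,0,-40,0,0,0],
    [0,0,0,-40,0,0,0],
    [0,-40,0,-30,0,0,0],
    [0,-45,0,0,0,0,0],
    [0,-45,0,0,0,0,0],
    [0,0,0,0,0,0,0],
    [0,0,0,0,0,0,0],
  ],
)

```text
time_s: 20.55
tool_pos: [0.4771, -0.3606, 0.1713]
tool_rot: [-179.9, 0.0, 93.1]
force: [-0.4, 0.9, -0.7]
grip_width: 0.0004
```

Run:
```python
from st import *
st()
a=env.read_camera("top")[40:290,95:365,::-1]; b=env.read_camera("side")[150:320,150:360,::-1]
a=cv2.resize(a,None,fx=1.5,fy=1.5,interpolation=2); b=cv2.resize(b,None,fx=1.85,fy=1.85,interpolation=2)
H=max(a.shape[0],b.shape[0]); p=lambda i:np.pad(i,((0,H-i.shape[0]),(0,0),(0,0)))
cv2.imwrite("pics/v9.png",np.hstack([p(a),p(b)]))
```

```text
t 20.55 carton mm [-111.6 -512.   171.3] rpy [-179.9    0.    93.1] F [-0.4  0.9 -0.7] q [ -6.  18.  49.  96. -14.  72.  49.] w 0.0
```

View pics/v9.png

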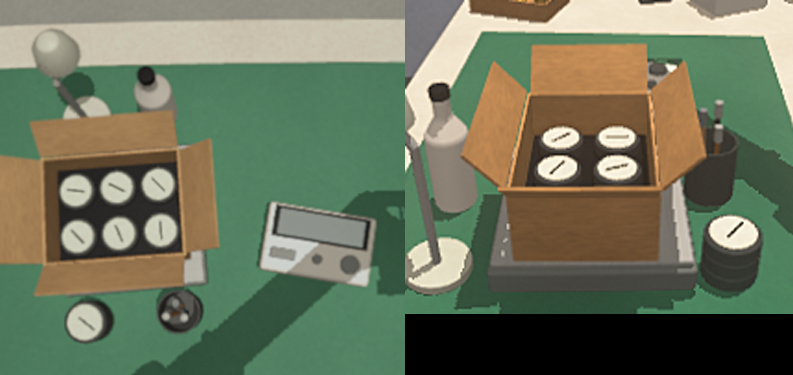

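All four flaps lean well out, all six gauges are visible, nothing has shifted visibly and the arm is clear of everything.

```bash
python3 -c "
from cell import env
print(env.sign_off())"
```

```text
the job is handed in; nothing more can be done
None
```

I opened the carton and pressed both keys in the required order, but a force spike while opening the back flap may count as a failure. The job is handed in at about 20.6 s; no verdict was reported.

- **Flaps:** I folded back the front and back long flaps first, then the left and right short ones. From the finger geometry each should stand at about 2.3 rad. The last pictures show all four leaning well outwards, with all six gauges in view.
- **Keys:** I pressed the bar key about 5.7 mm down (14 N) and released it. I then pressed the large round key about 5.7 mm down (18 N) and released it. The fingers stayed clear of the small key. I didn't measure the keys after release, but there was nothing wrong to see in the last pictures.
- **Surroundings:** The bottle, lamp, brush cup and gauge stack show no visible movement, and the arm ended clear of everything.
- **Force spike:** The back flap jammed on the first push. At the end of that move the force reading was about (-100, -10, 73) N, roughly 124 N in all, which is over the 120 N wrist limit. I backed off and finished the flap with a lifting motion at about 1 N.

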